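# Close the button-cell tin with its push-and-turn safety cap

### The arm

A 7-joint arm with a two-finger parallel gripper is mounted at the origin on the work surface. World frame = base frame: x ahead of the robot, y to its left, z up, the work surface at z = 0. Lengths are in m, angles in rad, forces in N, time in s.
With the tool pointing down it reaches from about 0.4 to 0.85 m from the base axis. Payload 10.4 kg.
Tool frame: the origin (TCP) lies at the centre of the arm's flange, where the gripper is bolted on; the fingertips stand 182 mm ahead of it and the grasp point (between the pads) lies 164 mm ahead of it; z points along the fingers, y is the line along which they close (so a half turn about z gives the same grasp; the last joint's range is limited). The gripper opens to 87 mm and grips with 3 to 60 N. Pads are 19 mm wide; open, the fingers measure 117 mm over their backs; the gripper's body (75 mm by 190 mm) begins 51 mm behind the grasp point.
Start: joints at [-1.222, 0.332, -0.065, 1.46, 0.022, 1.35, -0.088], TCP at [0.227, 0.582, 0.405] pointing down, gripper open.
Joint ranges: [-2.6, 2.6], [-0.5, 2.12], [-1.47, 1.34], [0.16, 2.42], [-1.27, 4.41], [0.06, 2.06], [-2.6, 2.6]. Speed limits (rad/s): [2.22, 2.22, 2.79, 2.79, 3.14, 3.14, 3.14].

### API

Orientations are given as a unit quaternion [x, y, z, w].
In Python, from bench import r, eyes, job gives the robot as it stands. The module is installed in compiled form; this text tells all that it offers.
- The arm moves only by the shell command python3 -m inch 'ROWS' [OPENING] [FORCE]. ROWS is JSON, a list of rows, each a list of 6 numbers: the shift along the tool's x, y, z normalised to -1 to 1, where 1 is 4 cm, then the turn, a rotation vector about the tool's x, y, z normalised to -1 to 1, where 1 is 0.12 rad. In form: [[x, y, z, wx, wy, wz], ...]. A call has exactly 5 rows; each row shifts and turns the commanded pose from where the row before left it, along the tool's axes as they then stand; what a row does not reach is not made up. A row lasts 1/12 s, in which the tool goes at most 41.7 mm and 7.16 degrees, less where a joint would pass 70% of its speed; a pose out of reach is approached as far as the arm can. A call with a number of a shift or a turn outside -1 to 1 is refused whole. A call with a gripper value outside its range is refused whole. OPENING is the gripper command: -1 is shut, 1 is fully open, values between are in proportion, set as the call begins (- or left out, the last holds). The fingers move at their own pace and stop on an object; FORCE is the grip in N (left out, the last holds). Time passes only in rows, so rows that do not move let the fingers close, or fill a call up. It gives the time, the measured TCP pose, the force, the opening and the grip force at its end, in the units of the state.
- r.read_state(): the state, without advancing time (a new reading comes with each control period).
- eyes.camera(name): name is "scene" or "top" or "wrist"; returns a dict with "pixels" (480x640x3 uint8, red, green, blue), "fx", "fy", "cx", "cy" (pixels), "extrinsics" (4x4, takes a point from camera to world coordinates). Camera axes: x right, y down, z forward; pixel columns grow to the right and rows downward; lengths in m; the calibration is good to about 2 mm. A picture is of the moment at which its call begins. There is no depth.
- job.close_job(): hands the job in; it is judged then, once.
The state is a dict: "time": time; "joint_positions": joint angles; "joint_vel": joint speeds; "joint_torque": joint torques, N m; "ee_pos": TCP position; "eef_rot": TCP orientation; "ft_force": force on the tool from outside, world axes, zero at the start; "torque": the same for the moment, N m; "width": finger opening in m; "grip_force": force on a finger pad.
Only numpy, scipy, OpenCV 4.12 (cv2) and the standard library are available. Lean on these libraries where they do the work, as an engineer would, in place of code of your own. Each camera call takes 0.05 s, during which the arm holds its last target. There are 200 camera calls.

### The job

Put the child-proof cap back on the button-cell tin that is held in the bench clamp, and lock it: set it on the neck, find the slots, then press it down gently against the sprung seal and turn it clockwise (seen from above) until its lugs catch, so that the cap stays locked on by itself when you let go. Do not force it, and leave the other things on the bench where they are.

Things in the scene. Friction and masses are not known exactly. Their poses are not given: they have to be found in the camera images.
- canister: Button-cell tin in a bench clamp, fixed: wooden base 130 x 130 x 12 mm, two wooden jaws (top at 48 mm), steel tin of 76 mm diameter with flat shoulder 76 mm above the bench, then a 41 mm neck with a slotted aluminium neck ring. Origin on the bench under the tin's axis, z up. It is damaged if the cap bears on it (press plus the lugs' push at the stop) with over 40 N in all.
- mouth (a point): Centre of the top of the neck ring, on the tin's axis, 90 mm above the bench. Ring: 58 mm diameter, with two open slots, opposite each other and 17 mm wide, for the cap's lugs. Seen from above, they lie anticlockwise of the clamp's +x and -x axis by an unreported angle between 0.2 and 1.6 rad (the ring stays put in use); they are visible from above and can be felt.
- shoulder (a point): Tin's axis at shoulder height, 76 mm above the bench (the pressed cap's rim stops here). Clockwise of each slot, seen from above, the ring has a channel below it: first an edge underside 84 mm above the bench, then a catch pocket with its roof at 87 mm, centred 0.79 rad clockwise of the slot's centre, with a stop 0.08 rad further. Elsewhere, and anticlockwise of the slots, it is solid down.
- seal (a joint): Sprung rubber disc (34 mm) in the mouth: pressed down, m, 0 = free (top 15 mm above the ring) to 0.016. Pushes back with 3.2 N plus 0.8 N per mm. The cap's ceiling meets it with the lugs 2 mm into the slots (it rests so if let go); at 8 mm (9.6 N) the lugs pass under the edge, at 12 mm (12.8 N) the cap's rim meets the shoulder; locked, it stays about 5 mm pressed; unlocked, it lifts the cap.
- cap_mid (a point): Push-and-turn cap: white plastic, round, 74 mm diameter, flat top 21 mm above its rim, with a grip rib across the top, 52 mm long, 12 mm wide, to 43 mm above the rim. Point on its axis, 21.5 mm above the rim; x along the rib, z up. Same after a half turn. About 70 g. Starts rim down, upright, on the green mat (3 mm thick). Pinch the rib across its width with the fingertips on the flat top.
- cap_rim (a point): Centre of the cap's open underside, at rim level; axes as cap_mid. Skirt 65 mm inside diameter, ceiling 17 mm above the rim. Two inner lugs, 12 mm wide, 4 mm high, level with the rim, reach in to 24 mm from the axis; they lie under the two ends of the rib (+x and -x). To lock: lugs through the slots, press till they clear the edge, turn clockwise to the stop, let them spring up into the pockets.
- plain_lid: Bystander, leave alone: plain round white screw lid without a rib, 68 mm diameter, 16 mm high, on the mat; origin under its centre.
- tyre: Bystander, leave alone: model-car wheel lying flat, 64 mm diameter, 26 mm high; origin under its centre.
- screwdriver: Bystander, leave alone: screwdriver 160 mm long lying on the mat.
- paint_pot: Bystander, leave alone: small paint pot, 36 mm diameter, 45 mm high; origin under its centre.
- glue: Bystander, leave alone: small bottle, 36 mm diameter, 85 mm high; origin under its centre.
- pliers: Bystander, leave alone: pliers 150 mm long lying flat, 12 mm high.
There are look-alikes about, which are no part of the job. What is meant by the part that bears cap_mid is not turquoise, and is the larger of those in its own colour. What is shaped like the canister but green is not meant.

How it is judged:
By the outcome, as a careful person would: the job done as asked, in the order asked, and still so for the second after the job is handed in, with the robot touching nothing.
It also fails if it takes over 72 s, if anything falls off the work surface, if the arm or the gripper's body presses on something with over 40 N, if the wrist force passes 120 N, or if a joint passes its speed limit or range.

## Working session

There is one attempt and no reset: what is moved stays moved. The work goes in short steps, Python scripts to look and compute and a shell command to move; the robot and the scene stay as the last step left them, time stands still between calls to the robot, and variables do not carry over. Pictures are saved under pics/ and viewed, at most 10 in all, crops included, and the job is handed in when it is done.

```bash
mkdir -p pics
python3 - <<'E'
from bench import r,eyes
import cv2,numpy as np
s=r.read_state();print(s)
for n in("top","scene"):
    c=eyes.camera(n);cv2.imwrite(f"pics/{n}0.png",c["pixels"][:,:,::-1]);np.savez(f"{n}0.npz",**c)
    print(n,c["fx"],c["cx"],c["cy"],np.round(c["extrinsics"],3).tolist())
E
```

```text
{'time': 0.0, 'joint_positions': array([-1.22160911,  0.33287809, -0.06470259,  1.46100209,  0.02159698,
        1.34990274, -0.08850109]), 'joint_vel': array([-0.00023412, -0.00027219, -0.00079036, -0.00049494, -0.00031989,
        0.00111709,  0.00066519]), 'joint_torque': array([ 6.75283500e-04, -6.23242235e+01,  2.52321322e-02, -3.89907074e+01,
       -6.12859265e-02,  3.95337353e-02,  1.23772948e-04]), 'ee_pos': array([0.2269912 , 0.58216664, 0.40392086]), 'eef_rot': array([ 1.84813487e-01,  9.82773329e-01, -7.40046650e-04, -1.04587561e-04]), 'ft_force': array([ 0.70686763, -0.10705811,  0.16663136]), 'torque': array([ 0.01568898,  0.01089342, -0.02396699]), 'grip_force': 0.0, 'width': 0.08705919687106524}
top 511.71033216616416 318.8853516468742 242.09371058296855 [[0.144, -0.97, 0.198, 0.308], [-0.99, -0.141, 0.029, 0.035], [-0.0, -0.201, -0.98, 1.08], [0.0, 0.0, 0.0, 1.0]]
scene 529.9134426669093 320.91045992782347 239.88800811501466 [[-0.355, 0.665, -0.657, 1.216], [0.935, 0.265, -0.236, 0.289], [0.016, -0.698, -0.716, 0.818], [0.0, 0.0, 0.0, 1.0]]
```

View pics/top0.png

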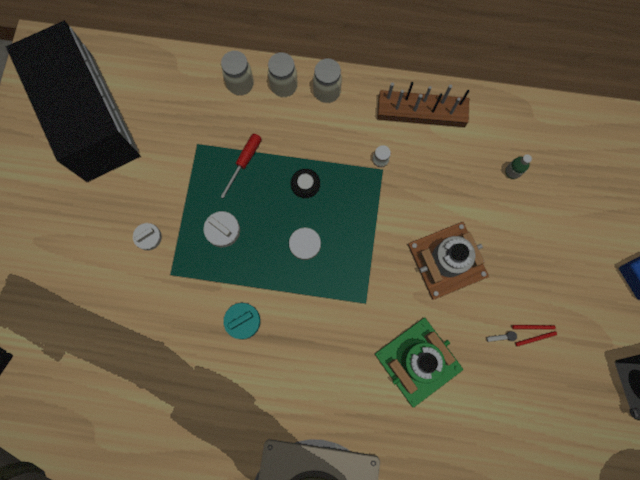

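View pics/scene0.png

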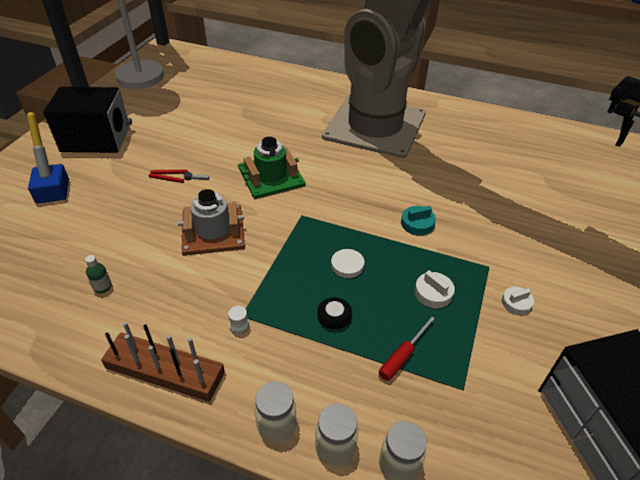

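The top view shows the white ribbed cap at (221,229), the grey tin in its wooden clamp at (457,254). The turquoise cap, the small white cap at (147,237) and the green tin are decoys. The scene view agrees: cap at (435,289), tin at (210,212).

```bash
cat > h.py <<'E'
import numpy as np,cv2
from scipy.spatial.transform import Rotation as R
def ray(c,u,v,z):
    E=c["extrinsics"];d=E[:3,:3]@np.array([(u-c["cx"])/c["fx"],(v-c["cy"])/c["fy"],1.]);o=E[:3,3]
    return o+d*(z-o[2])/d[2]
def proj(c,p):
    E=c["extrinsics"];q=E[:3,:3].T@(np.asarray(p)-E[:3,3])
    return np.array([c["fx"]*q[0]/q[2]+c["cx"],c["fy"]*q[1]/q[2]+c["cy"]])
def rectify(c,x,y,z,half,n):
    # metric top-down crop of plane z: image right=+x world, up=+y ; n px
    P=np.float32([[x-half,y+half,z],[x+half,y+half,z],[x+half,y-half,z],[x-half,y-half,z]])
    src=np.float32([proj(c,p) for p in P]);dst=np.float32([[0,0],[n,0],[n,n],[0,n]])
    return cv2.warpPerspective(c["pixels"][:,:,::-1].copy(),cv2.getPerspectiveTransform(src,dst),(n,n),flags=cv2.INTER_CUBIC)
E
python3 - <<'E'
from h import *
c=dict(np.load("top0.npz"))
im=c["pixels"].astype(int)
m=((im.min(2)>110)&(im.max(2)-im.min(2)<40)).astype(np.uint8)
n,l,st,ce=cv2.connectedComponentsWithStats(m)
for i in range(1,n):
    if st[i,4]>150: print(st[i],ce[i].round(1),ray(c,*ce[i],.024).round(4))
cap=ray(c,221,229,.024);can=ray(c,457,254,.09);print(cap,can)
# grip rib direction from the dark line? show crops
a=rectify(c,cap[0],cap[1],.046,.06,400);b=rectify(c,can[0],can[1],.09,.09,400)
cv2.imwrite("pics/c1.png",np.hstack([a,b]))
E
```

```text
[375 145  16  15 173] [382.5 152. ] [ 0.7402 -0.0425  0.024 ]
[298 174  15  15 177] [304.9 181.1] [0.6501 0.1155 0.024 ]
[204 212  35  33 868] [220.7 228. ] [0.5217 0.2764 0.024 ]
[133 223  26  26 487] [145.5 235.6] [0.4827 0.4307 0.024 ]
[289 228  31  31 753] [304.3 242.9] [0.5152 0.0963 0.024 ]
[439 237  36  36 536] [456.6 255.3] [ 0.5348 -0.2234  0.024 ]
[0.51959918 0.27539934 0.024     ] [ 0.52340953 -0.20775056  0.09      ]
```

View pics/c1.png

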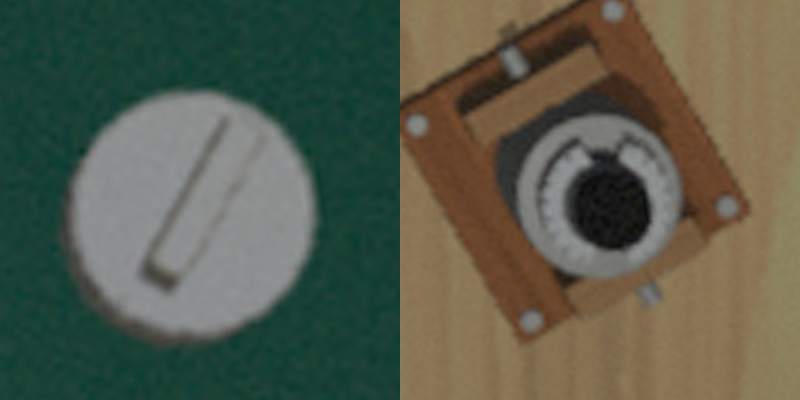

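The crop shows the cap's rib at about 59° from world +x, rib centre at (208,197). The tin is at right, its ring at about (600,200), with a slot visible near (603,150). I'll move above the cap first.

```bash
for i in 1 2 3; do python3 -m inch '[[-0.643,-0.297,0.12,0,0,0],[-0.643,-0.297,0.12,0,0,0],[-0.643,-0.297,0.12,0,0,0],[-0.643,-0.297,0.12,0,0,0],[-0.643,-0.297,0.12,0,0,0]]' 1 20; done
for i in 1 2; do python3 -m inch '[[0,0,0,0,0,0.97],[0,0,0,0,0,0.97],[0,0,0,0,0,0.97],[0,0,0,0,0,0.97],[0,0,0,0,0,0.97]]'; done
python3 -m inch '[[0,0,0,0,0,0.97],[0,0,0,0,0,0.97],[0,0,0,0,0,0.97],[0,0,0,0,0,0.97],[0,0,0,0,0,0.97]]'
```

```text
time: 0.52
ee_pos: [0.326, 0.4791, 0.3802]
eef_rot: [0.185, 0.983, -0.0, -0.0]
ft_force: [0.5, 0.7, 0.2]
width: 0.0872
grip_force: 0.0
time: 0.93
ee_pos: [0.4242, 0.377, 0.3563]
eef_rot: [0.185, 0.983, -0.0, -0.0]
ft_force: [0.6, 0.7, 0.1]
width: 0.0864
grip_force: 0.0
time: 1.35
ee_pos: [0.5224, 0.275, 0.3322]
eef_rot: [0.185, 0.983, -0.0, -0.0]
ft_force: [0.1, -0.7, 0.2]
width: 0.087
grip_force: 0.0
time: 1.77
ee_pos: [0.5217, 0.276, 0.3323]
eef_rot: [0.462, 0.887, -0.0, -0.0]
ft_force: [0.4, -0.6, -0.3]
width: 0.087
grip_force: 0.0
time: 2.18
ee_pos: [0.5216, 0.2761, 0.3324]
eef_rot: [0.697, 0.717, -0.0, -0.0]
ft_force: [0.6, 0.4, -0.7]
width: 0.087
grip_force: 0.0
time: 2.6
ee_pos: [0.5216, 0.2761, 0.3324]
eef_rot: [0.873, 0.487, -0.0, -0.0]
ft_force: [-0.2, -0.1, 0.5]
width: 0.0873
grip_force: 0.0
```

```bash
cat >> h.py <<'E'
def where():
    from bench import r
    s=r.read_state();M=R.from_quat(s["eef_rot"]).as_matrix()
    print("t",round(s["time"],2),"p",s["ee_pos"].round(4),"yang",np.degrees(np.arctan2(M[1,1],M[0,1])).round(2),"zax",M[:,2].round(4),"F",s["ft_force"].round(1),"T",s["torque"].round(2),"w",round(s["width"],4),"g",s["grip_force"],"q",s["joint_positions"].round(2))
    return s,M
def go(p):
    s,M=where();d=M.T@(np.asarray(p)-s["ee_pos"]);print("units",(d/.04).round(3))
E
python3 - <<'E'
from h import *; from bench import eyes
where()
c=eyes.camera("wrist");np.savez("w1.npz",**c);cv2.imwrite("pics/w1.png",c["pixels"][:,:,::-1])
print(c["extrinsics"].round(3).tolist(),c["fx"])
E
```

```text
t 2.6 p [0.5216 0.2761 0.3324] yang -31.67 zax [-6.e-04 -3.e-04 -1.e+00] F [-0.2 -0.1  0.5] T [-0.07  0.16 -0.03] w 0.0873 g 0.0 q [-0.91  0.32  0.42  1.67 -0.14  1.18 -1.01]
[[0.851, -0.509, -0.127, 0.556], [-0.525, -0.826, -0.206, 0.333], [-0.0, 0.242, -0.97, 0.312], [0.0, 0.0, 0.0, 1.0]] 352.48601093156435
```

View pics/w1.png

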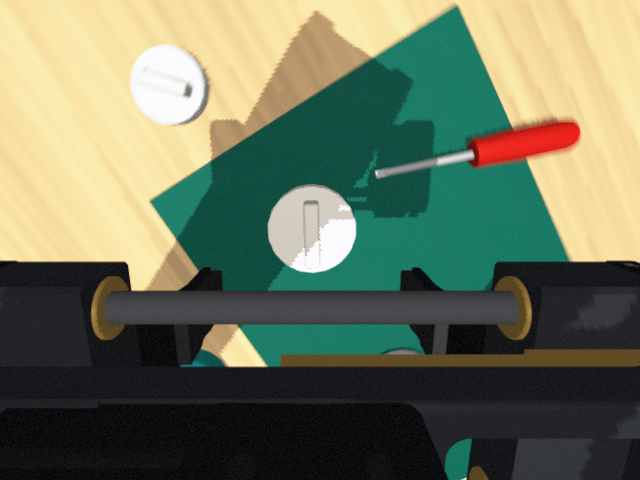

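The cap is in the middle of the wrist view at (312,228), with the rib vertical from (311,201) to (312,268). It lies nearly square across the fingers.

Run:
```python
from h import *
c=dict(np.load("w1.npz"))
im=c["pixels"].astype(int)
m=(im[...,0]>110)&(np.ptp(im,axis=2)<70)
n,l,st,ce=cv2.connectedComponentsWithStats(m.astype(np.uint8))
i=l[240,290] or l[228,340];k=(l==i).astype(np.uint8)
ct=max(cv2.findContours(k,0,1)[0],key=cv2.contourArea)
e=cv2.fitEllipse(cv2.convexHull(ct));print(e,ray(c,*e[0],.022))
# rib edges: dark lines in rows 210..255
b=cv2.GaussianBlur(im.astype(np.uint8),(0,0),1).astype(float).sum(2)
for z in (.046,):
  for a,bb in (((305,206),(303,262)),((317.5,206),(319.5,262))): pass
for v in range(205,262,6):
    print(v,b[v,297:328:1].astype(int).tolist())
```

```text
((311.4813537597656, 228.4654998779297), (88.13101196289062, 88.42235565185547), 97.83064270019531) [0.52339769 0.27852331 0.022     ]
205 [609, 609, 612, 612, 602, 572, 532, 513, 522, 538, 545, 548, 548, 548, 551, 552, 555, 557, 554, 542, 531, 542, 573, 597, 608, 611, 611, 610, 610, 609, 609]
211 [608, 608, 608, 605, 598, 573, 544, 545, 573, 597, 606, 606, 607, 608, 608, 608, 608, 609, 605, 588, 560, 545, 564, 594, 608, 609, 608, 608, 610, 610, 609]
217 [607, 606, 607, 607, 602, 581, 551, 544, 567, 591, 601, 605, 605, 606, 607, 608, 610, 611, 605, 589, 561, 543, 561, 591, 606, 610, 608, 607, 607, 608, 609]
223 [607, 607, 607, 606, 603, 582, 549, 537, 560, 587, 601, 605, 605, 605, 607, 608, 608, 607, 604, 592, 564, 547, 562, 591, 605, 608, 609, 618, 631, 652, 678]
229 [606, 606, 606, 605, 601, 583, 554, 540, 557, 582, 599, 604, 604, 604, 604, 605, 605, 605, 605, 594, 574, 575, 628, 699, 731, 733, 735, 745, 752, 755, 755]
235 [605, 603, 603, 604, 602, 587, 560, 539, 548, 574, 595, 601, 602, 602, 602, 604, 604, 604, 603, 595, 578, 572, 610, 680, 730, 750, 755, 755, 755, 755, 755]
241 [601, 603, 604, 605, 606, 600, 582, 552, 546, 570, 592, 600, 601, 601, 602, 602, 606, 618, 645, 677, 694, 695, 694, 711, 736, 751, 755, 755, 755, 755, 755]
247 [601, 602, 602, 604, 609, 617, 609, 576, 555, 567, 588, 606, 628, 654, 682, 710, 732, 748, 753, 754, 746, 721, 699, 710, 736, 752, 755, 755, 755, 755, 755]
253 [631, 663, 694, 720, 737, 745, 728, 676, 626, 637, 693, 733, 749, 753, 755, 756, 756, 755, 755, 754, 747, 722, 697, 707, 736, 752, 755, 755, 755, 755, 755]
259 [752, 755, 755, 755, 755, 754, 747, 736, 732, 741, 750, 754, 755, 755, 755, 755, 755, 755, 755, 755, 750, 735, 722, 729, 746, 754, 755, 755, 755, 755, 755]
```

Run:
```python
from h import *
c=dict(np.load("w1.npz"))
a=ray(c,310.9,208,.046);b=ray(c,312,252,.046);d=a-b;print(a,b,np.degrees(np.arctan2(d[1],d[0])))
g=go((.5227,.2775,.2075))
```

```text
[0.53410627 0.29682463 0.046     ] [0.51654554 0.26669025 0.046     ] 59.76862153061788
t 2.65 p [0.5216 0.2761 0.3324] yang -32.16 zax [-6.e-04 -3.e-04 -1.e+00] F [-0.9 -0.7  0.8] T [-0.1   0.11  0.01] w 0.0868 g 0.0 q [-0.91  0.32  0.42  1.67 -0.14  1.18 -1.02]
units [0.045 0.006 3.122]
```

```bash
python3 -m inch '[[0.04,0,0.6,0,0,-0.2],[0,0,0.8,0,0,0],[0,0,0.8,0,0,0],[0,0,0.6,0,0,0],[0,0,0.3,0,0,0]]' 0 30 ; for i in 1 2; do python3 -m inch '[[0,0,0,0,0,0],[0,0,0,0,0,0],[0,0,0,0,0,0],[0,0,0,0,0,0],[0,0,0,0,0,0]]' -1 40; done; python3 -c "from h import *;where()"
```

```text
time: 3.07
ee_pos: [0.5215, 0.277, 0.206]
eef_rot: [0.865, 0.502, -0.002, 0.0]
ft_force: [-38.4, -20.5, 134.2]
width: 0.0619
grip_force: 69.7
time: 3.48
ee_pos: [0.5227, 0.2776, 0.2091]
eef_rot: [0.866, 0.501, 0.0, -0.0]
ft_force: [-0.5, -0.2, 0.4]
width: 0.0282
grip_force: 0.0
time: 3.9
ee_pos: [0.5226, 0.2776, 0.2089]
eef_rot: [0.866, 0.5, 0.0, -0.0]
ft_force: [0.9, -0.3, 1.7]
width: 0.0116
grip_force: 40.0
t 3.9 p [0.5226 0.2776 0.2089] yang -29.96 zax [ 1.e-04  2.e-04 -1.e+00] F [ 0.9 -0.3  1.7] T [-0.1   0.2  -0.03] w 0.0116 g 39.98913645744324 q [-0.87  0.46  0.38  1.77 -0.2   0.95 -0.93]
```

The measured wrist force reached 134 N at the end of the fast descent: the arm overshot by about 2.5 mm and the fingertips hit the cap top. That is over the 120 N limit, and I can't undo it. From here I'll decelerate properly. I'm re-seating the grip lower and slowly, then lifting.

```bash
Z='[0,0,0,0,0,0]'; python3 -m inch '[[0,0,0,0,0,0],[0,0,0,0,0,0],[0,0,0.015,0,0,0],[0,0,0.015,0,0,0],[0,0,0.015,0,0,0]]' -0.6 10; python3 -m inch '[[0,0,0,0,0,0],[0,0,0,0,0,0],[0,0,0,0,0,0],[0,0,0,0,0,0],[0,0,0,0,0,0]]' -1 50; python3 -m inch '[[0,0,0,0,0,0],[0,0,-0.05,0,0,0],[0,0,-0.1,0,0,0],[0,0,-0.2,0,0,0],[0,0,-0.3,0,0,0]]' -1 50;  python3 -m inch '[[0,0,-0.5,0,0,0],[0,0,-0.7,0,0,0],[0,0,-0.7,0,0,0],[0,0,-0.6,0,0,0],[0,0,-0.4,0,0,0]]'; python3 -m inch '[[0,0,-0.2,0,0,0],[0,0,-0.1,0,0,0],[0,0,0,0,0,0],[0,0,0,0,0,0],[0,0,0,0,0,0]]'
python3 - <<'E'
from h import *; from bench import eyes
where()
c=eyes.camera("scene");np.savez("s2.npz",**c);cv2.imwrite("pics/s2.png",cv2.resize(c["pixels"][130:330,250:570,::-1],(800,500)))
E
```

```text
time: 4.32
ee_pos: [0.5226, 0.2775, 0.2068]
eef_rot: [0.866, 0.5, -0.0, -0.0]
ft_force: [0.2, 1.1, 0.4]
width: 0.0172
grip_force: 0.0
time: 4.73
ee_pos: [0.5225, 0.2775, 0.2069]
eef_rot: [0.866, 0.5, -0.0, -0.0]
ft_force: [0.2, -0.7, -1.2]
width: 0.0116
grip_force: 50.0
time: 5.15
ee_pos: [0.5223, 0.2774, 0.2332]
eef_rot: [0.866, 0.5, -0.001, 0.0]
ft_force: [1.1, -1.0, -0.6]
width: 0.0118
grip_force: 50.0
time: 5.57
ee_pos: [0.523, 0.2773, 0.3532]
eef_rot: [0.866, 0.5, 0.002, -0.0]
ft_force: [0.7, 0.1, -0.9]
width: 0.0116
grip_force: 50.0
time: 5.98
ee_pos: [0.5223, 0.2774, 0.3597]
eef_rot: [0.866, 0.5, -0.001, 0.0]
ft_force: [-0.0, 0.4, -0.8]
width: 0.0118
grip_force: 50.0
t 5.98 p [0.5223 0.2774 0.3597] yang -29.96 zax [-0.0016 -0.0011 -1.    ] F [-0.   0.4 -0.8] T [-0.15  0.08 -0.02] w 0.0118 g 49.99998158309609 q [-0.91  0.3   0.42  1.64 -0.13  1.24 -0.99]
```

View pics/s2.png

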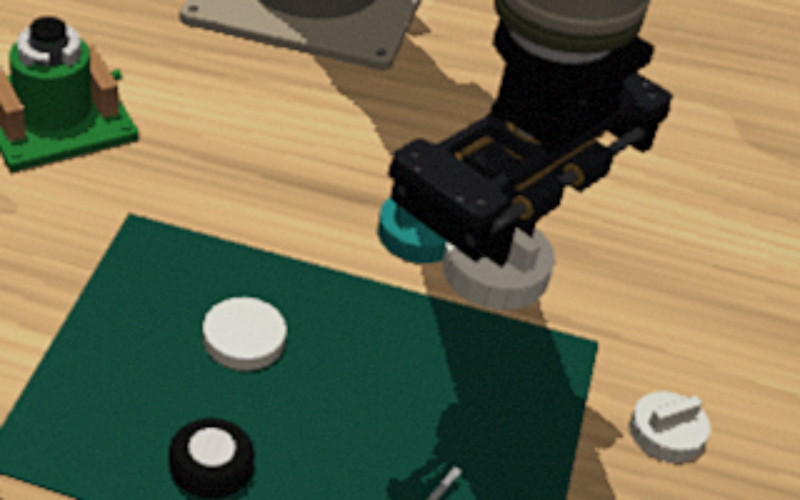

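The cap is held level and clear of the mat. Moving to just beyond the tin so that the wrist camera can see the ring.

```bash
python3 -m inch '[[-0.173,0.1,0,0,0,0],[-0.346,0.2,0,0,0,0],[-0.52,0.3,0,0,0,0],[-0.693,0.4,0,0,0,0],[-0.693,0.4,0,0,0,0]]' -1 50 >/dev/null
for i in 1 2; do python3 -m inch '[[-0.693,0.4,0,0,0,0],[-0.693,0.4,0,0,0,0],[-0.693,0.4,0,0,0,0],[-0.693,0.4,0,0,0,0],[-0.693,0.4,0,0,0,0]]' >/dev/null; done
python3 -m inch '[[-0.693,0.4,0,0,0,0],[-0.693,0.4,0,0,0,0],[-0.52,0.3,0,0,0,0],[-0.433,0.25,0,0,0,0],[-0.346,0.2,0,0,0,0]]' >/dev/null
python3 -m inch '[[-0.26,0.15,0,0,0,0],[-0.173,0.1,0,0,0,0],[-0.087,0.05,0,0,0,0],[-0.087,0.05,0,0,0,-0.2],[0,0,0,0,0,-0.4]]' >/dev/null
python3 -m inch '[[0,0,0,0,0,-0.7],[0,0,0,0,0,-0.9],[0,0,0,0,0,-0.9],[0,0,0,0,0,-0.6],[0,0,0,0,0,-0.3]]'
python3 - <<'E'
from h import *; from bench import eyes
where()
c=eyes.camera("wrist");np.savez("w2.npz",**c);cv2.imwrite("pics/w2.png",c["pixels"][:,:,::-1])
E
```

```text
time: 8.53
ee_pos: [0.523, -0.3059, 0.3609]
eef_rot: [0.72, 0.694, 0.0, -0.0]
ft_force: [-0.1, 0.3, -1.2]
width: 0.0112
grip_force: 50.0
t 8.53 p [ 0.523  -0.3059  0.3609] yang -2.14 zax [ 1.e-04  7.e-04 -1.e+00] F [-0.1  0.3 -1.2] T [-0.06  0.02 -0.01] w 0.0112 g 49.99956510029733 q [-0.07  0.36  0.66  1.6  -0.23  1.26  0.6 ]
```

View pics/w2.png

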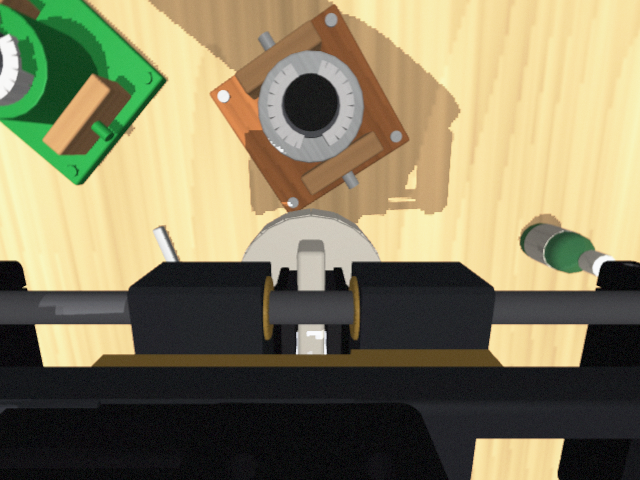

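The tin's ring is centred near (311,104), the clamp screws at (332,20), (397,136), (293,202) and (223,96). The cap's rib is visible in the fingers at (311,270). I'll enlarge the ring to read the slots.

Run:
```python
from h import *
c=dict(np.load("w2.npz"))
S=np.array([ray(c,u,v,.013) for u,v in((332,20),(397,136),(293,202),(223,96))])
print(S.round(4),"ctr",S.mean(0));
for a,b in((0,1),(1,2),(2,3),(3,0)):
    d=S[b]-S[a];print(np.linalg.norm(d).round(4),np.degrees(np.arctan2(d[1],d[0])).round(1))
im=c["pixels"].astype(int)
m=(im.sum(2)<130).astype(np.uint8);n,l,st,ce=cv2.connectedComponentsWithStats(m)
k=(l==l[104,311]).astype(np.uint8);ct=max(cv2.findContours(k,0,1)[0],key=cv2.contourArea);e=cv2.fitEllipse(ct);print(e,"seal",ray(c,*e[0],.105))
# outer tin edge (shoulder)
print("shoulder ctr",ray(c,311,106,.076))
a=rectify(c,S.mean(0)[0],S.mean(0)[1],.09,.045,580);cv2.imwrite("pics/c2.png",a)
```

```text
[[ 0.5473 -0.1344  0.013 ]
 [ 0.6032 -0.2291  0.013 ]
 [ 0.5074 -0.2848  0.013 ]
 [ 0.4511 -0.19    0.013 ]] ctr [ 0.52724718 -0.20956876  0.013     ]
0.11 -59.4
0.1108 -149.8
0.1103 120.7
0.1111 30.0
((310.30859375, 102.1608657836914), (52.01242446899414, 55.86430740356445), 179.73658752441406) seal [ 0.52655271 -0.20951148  0.105     ]
shoulder ctr [ 0.52704394 -0.20839699  0.076     ]
```

View pics/c2.png

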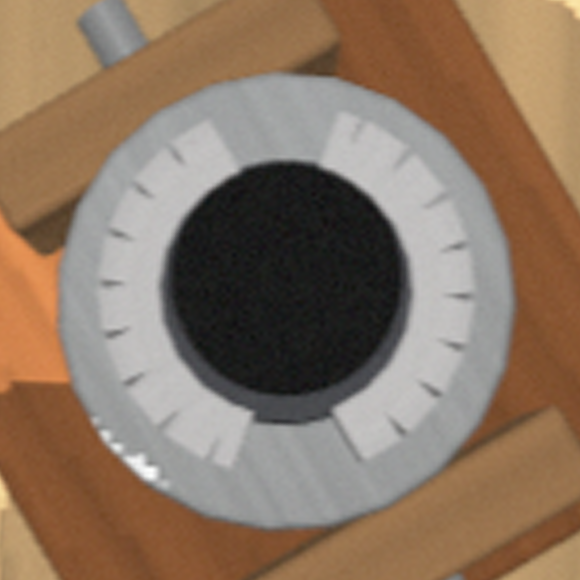

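The crop is 0.155 mm/px. Ring centre is (286,290), and the slots' middles are at (274,116) and (297,464), which puts the slot direction at 93.8°. Next I check how the cap is seated along the rib.

Run:
```python
from h import *
c=dict(np.load("w2.npz"))
s,M=where();p=s["ee_pos"]
x=M[:,0];z=M[:,2]
print("cap top edge",proj(c,p+.037*x+.183*z),"rim edge",proj(c,p+.037*x+.204*z),"rib end top",proj(c,p+.026*x+.161*z),"rib end bottom",proj(c,p+.026*x+.183*z),"1mm:",proj(c,p+.038*x+.183*z))
im=c["pixels"].astype(int).sum(2)
print([(v,int(im[v,306:316].mean())) for v in range(204,272)])
```

```text
t 8.58 p [ 0.5229 -0.3059  0.3609] yang -2.12 zax [ 1.e-04  7.e-04 -1.e+00] F [ 0.6  0.1 -0.6] T [-0.14  0.05  0.07] w 0.012 g 50.0000360654667 q [-0.07  0.36  0.66  1.6  -0.23  1.26  0.6 ]
cap top edge [310.05960345 215.90124003] rim edge [310.14678397 208.77176492] rib end top [309.96439708 251.47522816] rib end bottom [310.07749329 238.69018356] 1mm: [310.05794852 213.79311449]
[(204, 354), (205, 389), (206, 408), (207, 417), (208, 399), (209, 372), (210, 366), (211, 363), (212, 359), (213, 358), (214, 410), (215, 513), (216, 460), (217, 579), (218, 603), (219, 602), (220, 599), (221, 601), (222, 598), (223, 599), (224, 598), (225, 600), (226, 599), (227, 601), (228, 598), (229, 601), (230, 598), (231, 598), (232, 598), (233, 598), (234, 600), (235, 598), (236, 598), (237, 598), (238, 598), (239, 505), (240, 389), (241, 362), (242, 364), (243, 365), (244, 366), (245, 368), (246, 367), (247, 369), (248, 369), (249, 370), (250, 373), (251, 434), (252, 506), (253, 540), (254, 560), (255, 575), (256, 588), (257, 594), (258, 590), (259, 592), (260, 592), (261, 593), (262, 591), (263, 592), (264, 591), (265, 590), (266, 592), (267, 592), (268, 591), (269, 591), (270, 589), (271, 591)]
```

The predicted and seen edges agree to 0.3 mm, so the cap is centred. Moving over the neck.

```bash
python3 -m inch '[[0,0,0,0,0,-0.2],[0,0,0,0,0,-0.4],[0,0,0,0,0,-0.26],[0,0,0,0,0,0],[0.2,0.02,0,0,0,0]]' -1 50 >/dev/null
python3 -m inch '[[0.45,0.05,0,0,0,0],[0.6,0.06,0,0,0,0],[0.55,0.06,0,0,0,0],[0.35,0.04,0,0,0,0],[0.2,0.02,0,0,0,0]]' >/dev/null
python3 -m inch '[[0.05,0,0,0,0,0],[0,0,0.1,0,0,0],[0,0,0.2,0,0,0],[0,0,0.3,0,0,0],[0,0,0.3,0,0,0]]' >/dev/null
python3 -m inch '[[0,0,0.25,0,0,0],[0,0,0.15,0,0,0],[0,0,0.08,0,0,0],[0,0,0,0,0,0],[0,0,0,0,0,0]]'
python3 -c "
from h import *
go((.5266,-.2096,.302))
from bench import eyes
c=eyes.camera('scene');np.savez('s3.npz',**c);q=proj(c,(.5266,-.2096,.09)).astype(int);print(q)
k=c['pixels'][max(0,q[1]-75):q[1]+75,q[0]-100:q[0]+100,::-1];cv2.imwrite('pics/s3.png',cv2.resize(k,(800,600),interpolation=cv2.INTER_CUBIC))"
```

```text
time: 10.25
ee_pos: [0.5272, -0.2103, 0.3058]
eef_rot: [0.686, 0.728, -0.0, 0.0]
ft_force: [0.1, 0.7, -0.6]
width: 0.0115
grip_force: 50.0
t 10.25 p [ 0.5272 -0.2103  0.3058] yang 3.44 zax [ 1.e-04 -1.e-04 -1.e+00] F [ 0.1  0.7 -0.6] T [-0.08  0.02  0.03] w 0.0115 g 49.999711671844125 q [-0.21  0.31  0.6   1.77 -0.2   1.12  0.52]
units [ 0.019 -0.013  0.095]
[207 199]
```

View pics/s3.png

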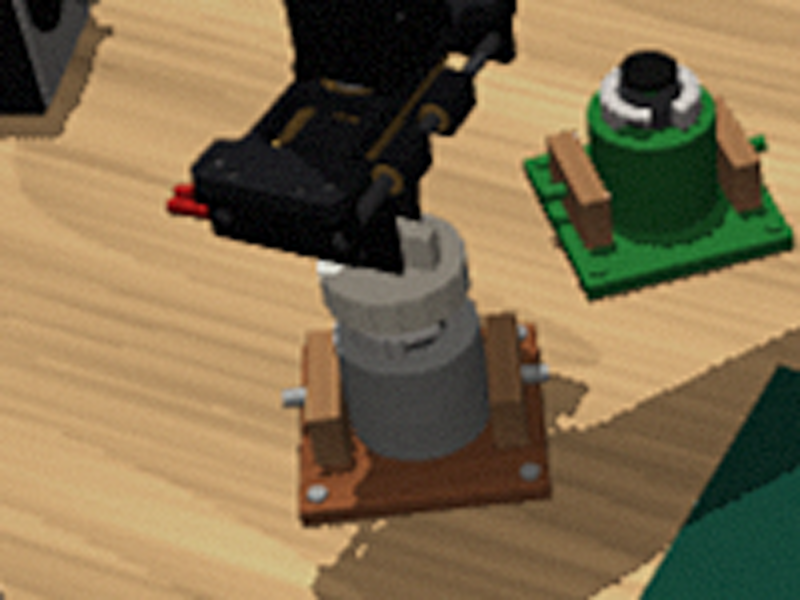

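The cap sits centred just over the ring, with the rim still clear. Lowering in small steps and watching the force.

```bash
python3 -m inch '[[0.02,-0.013,0.05,0,0,0],[0,0,0.08,0,0,0],[0,0,0.07,0,0,0],[0,0,0.04,0,0,0],[0,0,0.02,0,0,0]]' -1 55
python3 -m inch '[[0,0,0.02,0,0,-0.05],[0,0,0.02,0,0,0],[0,0,0.015,0,0,0],[0,0,0.015,0,0,0],[0,0,0,0,0,0]]'
python3 -m inch '[[0,0,0.015,0,0,0],[0,0,0.01,0,0,0],[0,0,0,0,0,0],[0,0,0,0,0,0],[0,0,0,0,0,0]]'
python3 -c "
from h import *
where()"
```

```text
time: 10.72
ee_pos: [0.5264, -0.2093, 0.2949]
eef_rot: [0.685, 0.728, -0.0, -0.0]
ft_force: [-0.0, -0.1, -1.1]
width: 0.0116
grip_force: 55.0
time: 11.13
ee_pos: [0.5265, -0.2094, 0.2924]
eef_rot: [0.683, 0.73, 0.0, -0.0]
ft_force: [-0.3, 0.1, -0.4]
width: 0.0114
grip_force: 55.0
time: 11.55
ee_pos: [0.5265, -0.2095, 0.2917]
eef_rot: [0.683, 0.73, 0.0, 0.0]
ft_force: [-0.6, 0.6, 2.7]
width: 0.0117
grip_force: 55.0
t 11.55 p [ 0.5265 -0.2095  0.2917] yang 3.79 zax [ 3.e-04  1.e-04 -1.e+00] F [-0.6  0.6  2.7] T [-0.04  0.24 -0.01] w 0.0117 g 55.000713653862476 q [-0.2   0.33  0.6   1.78 -0.21  1.09  0.53]
```

The lugs are in the slots and the seal has just been met, at 88 mm rim height and about 3 N. Pressing gently to about 10 mm.

```bash
for i in 1 2; do python3 -m inch '[[0,0,0.02,0,0,0],[0,0,0.02,0,0,0],[0,0,0.02,0,0,0],[0,0,0.02,0,0,0],[0,0,0.02,0,0,0]]' -1 60; done
python3 -m inch '[[0,0,0.02,0,0,0],[0,0,0.02,0,0,0],[0,0,0.01,0,0,0],[0,0,0,0,0,0],[0,0,0,0,0,0]]'
python3 -c "
from h import *
where()"
```

```text
time: 11.97
ee_pos: [0.5266, -0.2095, 0.2876]
eef_rot: [0.683, 0.73, 0.0, 0.0]
ft_force: [-0.7, 0.6, 5.7]
width: 0.0117
grip_force: 60.0
time: 12.38
ee_pos: [0.5266, -0.2095, 0.2839]
eef_rot: [0.683, 0.73, 0.0, 0.0]
ft_force: [-2.8, 0.6, 8.8]
width: 0.0116
grip_force: 60.0
time: 12.8
ee_pos: [0.5266, -0.2095, 0.2821]
eef_rot: [0.683, 0.73, 0.0, 0.0]
ft_force: [-3.1, 2.1, 11.3]
width: 0.0117
grip_force: 60.0
t 12.8 p [ 0.5266 -0.2095  0.2821] yang 3.79 zax [ 4.e-04  3.e-04 -1.e+00] F [-3.1  2.1 11.3] T [0.18 0.82 0.02] w 0.0117 g 60.00366856344044 q [-0.2   0.34  0.59  1.79 -0.21  1.07  0.54]
```

The force is 11 N and the lugs are below the edge. Turning clockwise.

```bash
for i in 1 2 3; do python3 -m inch '[[0,0,0,0,0,0.4],[0,0,0,0,0,0.4],[0,0,0,0,0,0.4],[0,0,0,0,0,0.4],[0,0,0,0,0,0.4]]'; python3 -c "
from h import *
where()"; done
```

```text
time: 13.22
ee_pos: [0.5271, -0.2097, 0.2825]
eef_rot: [0.767, 0.642, 0.001, 0.001]
ft_force: [-0.8, 0.7, 9.0]
width: 0.0116
grip_force: 60.0
t 13.22 p [ 0.5271 -0.2097  0.2825] yang -10.09 zax [ 2.4e-03 -6.0e-04 -1.0e+00] F [-0.8  0.7  9. ] T [-0.12  0.23  0.06] w 0.0116 g 60.00217239372432 q [-0.23  0.35  0.64  1.79 -0.23  1.07  0.31]
time: 13.63
ee_pos: [0.5271, -0.2098, 0.2826]
eef_rot: [0.838, 0.546, 0.001, 0.001]
ft_force: [0.0, -0.3, 9.9]
width: 0.0116
grip_force: 60.0
t 13.63 p [ 0.5271 -0.2098  0.2826] yang -23.85 zax [ 2.6e-03 -8.0e-04 -1.0e+00] F [ 0.  -0.3  9.9] T [-0.19  0.11  0.06] w 0.0116 g 60.002208575606346 q [-0.27  0.36  0.68  1.79 -0.25  1.08  0.09]
time: 14.05
ee_pos: [0.5271, -0.2099, 0.2825]
eef_rot: [0.897, 0.442, 0.001, 0.001]
ft_force: [-0.1, 0.0, 10.2]
width: 0.0115
grip_force: 60.0
t 14.05 p [ 0.5271 -0.2099  0.2825] yang -37.6 zax [ 2.6e-03 -9.0e-04 -1.0e+00] F [-0.1  0.  10.2] T [-0.24  0.17  0.08] w 0.0115 g 60.00223162584007 q [-0.3   0.37  0.73  1.8  -0.27  1.08 -0.13]
```

```bash
python3 -m inch '[[0,0,0,0,0,0.2],[0,0,0,0,0,0.2],[0,0,0,0,0,0.2],[0,0,0,0,0,0.15],[0,0,0,0,0,0]]'; python3 -c "
from h import *
where()"; python3 -m inch '[[0,0,0,0,0,0.1],[0,0,0,0,0,0.1],[0,0,0,0,0,0.1],[0,0,0,0,0,0.1],[0,0,0,0,0,0]]'; python3 -c "
from h import *
where()"
```

```text
time: 14.47
ee_pos: [0.5271, -0.2098, 0.2825]
eef_rot: [0.916, 0.401, 0.001, 0.001]
ft_force: [0.1, -0.9, 10.5]
width: 0.0116
grip_force: 60.0
t 14.47 p [ 0.5271 -0.2098  0.2825] yang -42.69 zax [ 2.6e-03 -9.0e-04 -1.0e+00] F [ 0.1 -0.9 10.5] T [-0.18  0.16 -0.03] w 0.0116 g 60.003779819235206 q [-0.32  0.37  0.74  1.8  -0.28  1.08 -0.22]
time: 14.88
ee_pos: [0.5272, -0.2099, 0.2825]
eef_rot: [0.925, 0.379, 0.001, 0.001]
ft_force: [-0.1, -0.3, 9.8]
width: 0.0112
grip_force: 60.0
t 14.88 p [ 0.5272 -0.2099  0.2825] yang -45.41 zax [ 2.6e-03 -9.0e-04 -1.0e+00] F [-0.1 -0.3  9.8] T [-0.16  0.21  0.04] w 0.0112 g 60.00360019505024 q [-0.32  0.37  0.75  1.8  -0.29  1.08 -0.26]
```

```bash
for i in 1 2; do python3 -m inch '[[0,0,0,0,0,0.05],[0,0,0,0,0,0.05],[0,0,0,0,0,0],[0,0,0,0,0,0],[0,0,0,0,0,0]]' >/dev/null; python3 -c "
from h import *
where()"; done
```

```text
t 15.3 p [ 0.5271 -0.2098  0.2825] yang -46.05 zax [ 2.5e-03 -8.0e-04 -1.0e+00] F [ 0.2 -0.7 10.4] T [-0.17  0.18  0.07] w 0.0119 g 60.0035038869828 q [-0.32  0.37  0.76  1.8  -0.29  1.08 -0.27]
t 15.72 p [ 0.5271 -0.2098  0.2825] yang -46.74 zax [ 2.4e-03 -8.0e-04 -1.0e+00] F [-0.6 -0.3  9.1] T [-0.19  0.26  0.1 ] w 0.0117 g 60.003521516919136 q [-0.33  0.38  0.76  1.8  -0.29  1.08 -0.28]
```

```bash
for i in 1 2 3; do python3 -m inch '[[0,0,0,0,0,0.05],[0,0,0,0,0,0.05],[0,0,0,0,0,0.05],[0,0,0,0,0,0],[0,0,0,0,0,0]]' >/dev/null; python3 -c "
from h import *
where()"; done
```

```text
t 16.13 p [ 0.5271 -0.2097  0.2825] yang -47.75 zax [ 2.3e-03 -8.0e-04 -1.0e+00] F [-0.6  0.  10. ] T [-0.12  0.24  0.24] w 0.0115 g 60.588261326774955 q [-0.33  0.38  0.76  1.8  -0.29  1.08 -0.3 ]
t 16.55 p [ 0.5271 -0.2097  0.2825] yang -48.76 zax [ 2.2e-03 -8.0e-04 -1.0e+00] F [-0.3 -0.4  9.3] T [-0.12  0.29  0.5 ] w 0.0115 g 60.640402967110276 q [-0.33  0.38  0.76  1.8  -0.29  1.08 -0.31]
t 16.97 p [ 0.5271 -0.2097  0.2825] yang -49.77 zax [ 2.1e-03 -9.0e-04 -1.0e+00] F [-0.6 -0.5 10.8] T [-0.19  0.31  0.7 ] w 0.0114 g 60.75441520661116 q [-0.33  0.38  0.77  1.8  -0.29  1.08 -0.33]
```

The stop is found: torque is rising from about -47°. Backing off the push (not beyond the pocket), then letting the seal lift the lugs into the pockets.

```bash
python3 -m inch '[[0,0,0,0,0,-0.15],[0,0,0,0,0,-0.15],[0,0,0,0,0,-0.1],[0,0,0,0,0,-0.1],[0,0,0,0,0,0]]' >/dev/null;  python3 -c "
from h import *
where()"; python3 -m inch '[[0,0,-0.025,0,0,0],[0,0,-0.025,0,0,0],[0,0,-0.02,0,0,0],[0,0,-0.02,0,0,0],[0,0,0,0,0,0]]' >/dev/null; python3 -c "
from h import *
where()";python3 -m inch '[[0,0,-0.01,0,0,0],[0,0,-0.01,0,0,0],[0,0,0,0,0,0],[0,0,0,0,0,0],[0,0,0,0,0,0]]' >/dev/null; python3 -c "
from h import *
where()"
```

```text
t 17.38 p [ 0.5271 -0.2097  0.2825] yang -46.35 zax [ 2.3e-03 -5.0e-04 -1.0e+00] F [-0.8  0.2  9.8] T [-0.01  0.29 -0.08] w 0.0118 g 60.00327318906784 q [-0.32  0.38  0.76  1.8  -0.29  1.08 -0.28]
t 17.8 p [ 0.5271 -0.2097  0.2859] yang -46.4 zax [ 2.2e-03 -6.0e-04 -1.0e+00] F [ 0.6 -0.5  6.5] T [-0.2   0.    0.01] w 0.0113 g 60.00266714952886 q [-0.33  0.37  0.76  1.79 -0.29  1.09 -0.28]
t 18.22 p [ 0.5271 -0.2097  0.2866] yang -46.4 zax [ 2.2e-03 -7.0e-04 -1.0e+00] F [-0.1 -0.3  7.4] T [-0.22 -0.07  0.04] w 0.0118 g 60.00231276266277 q [-0.33  0.37  0.76  1.79 -0.28  1.09 -0.28]
```

```bash
for i in 1 2; do python3 -m inch '[[0,0,-0.01,0,0,0],[0,0,-0.01,0,0,0],[0,0,0,0,0,0],[0,0,0,0,0,0],[0,0,0,0,0,0]]' >/dev/null; python3 -c "
from h import *
where()"; done
```

```text
t 18.63 p [ 0.527  -0.2096  0.2869] yang -46.39 zax [ 0.0019 -0.001  -1.    ] F [ 5.9 -1.9  0.6] T [-0.63 -0.97  0.03] w 0.0119 g 60.000342736020684 q [-0.33  0.37  0.76  1.79 -0.28  1.09 -0.28]
t 19.05 p [ 0.527  -0.2094  0.287 ] yang -46.39 zax [ 0.0015 -0.0013 -1.    ] F [ 8.9 -4.  -6.6] T [-0.95 -1.69  0.04] w 0.0115 g 60.25139508303255 q [-0.33  0.37  0.76  1.79 -0.28  1.09 -0.28]
```

Pulling up meets resistance at 87 mm, so the cap is held. Easing back, releasing and rising.

```bash
python3 -m inch '[[0,0,0.01,0,0,0],[0,0,0,0,0,0],[0,0,0,0,0,0],[0,0,0,0,0,0],[0,0,0,0,0,0]]' -1 20 >/dev/null
python3 -m inch '[[0,0,0,0,0,0],[0,0,0,0,0,0],[0,0,0,0,0,0],[0,0,0,0,0,0],[0,0,0,0,0,0]]' 0
python3 -m inch '[[0,0,-0.1,0,0,0],[0,0,-0.2,0,0,0],[0,0,-0.4,0,0,0],[0,0,-0.5,0,0,0],[0,0,-0.5,0,0,0]]' >/dev/null
python3 -m inch '[[0,0,-0.4,0,0,0],[-0.4,0,-0.2,0,0,0],[-0.5,0,-0.1,0,0,0],[-0.5,0,0,0,0,0],[-0.4,0,0,0,0,0]]' >/dev/null
python3 -m inch '[[-0.2,0,0,0,0,0],[0,0,0,0,0,0],[0,0,0,0,0,0],[0,0,0,0,0,0],[0,0,0,0,0,0]]'
python3 - <<'E'
from h import *; from bench import eyes
where()
a=eyes.camera("wrist")["pixels"][:300,:,::-1]
c=eyes.camera("scene");np.savez("s4.npz",**c);q=proj(c,(.5266,-.2096,.09)).astype(int)
b=cv2.resize(c["pixels"][q[1]-75:q[1]+75,q[0]-80:q[0]+80,::-1],(320,300),interpolation=cv2.INTER_CUBIC)
cv2.imwrite("pics/f.png",np.hstack([a[:,80:560],b]))
E
```

```text
time: 19.88
ee_pos: [0.5263, -0.2094, 0.2869]
eef_rot: [0.928, 0.371, -0.0, -0.0]
ft_force: [-0.3, 0.5, 1.1]
width: 0.0371
grip_force: 0.0
time: 21.13
ee_pos: [0.4693, -0.2637, 0.3828]
eef_rot: [0.928, 0.372, -0.0, -0.0]
ft_force: [0.3, -0.3, -0.1]
width: 0.0434
grip_force: 0.0
t 21.13 p [ 0.4693 -0.2637  0.3828] yang -46.31 zax [-5.e-04  1.e-04 -1.e+00] F [ 0.3 -0.3 -0.1] T [-0.07  0.05 -0.01] w 0.0434 g 0.0 q [-0.32  0.19  0.85  1.76 -0.15  1.26 -0.25]
```

View pics/f.png

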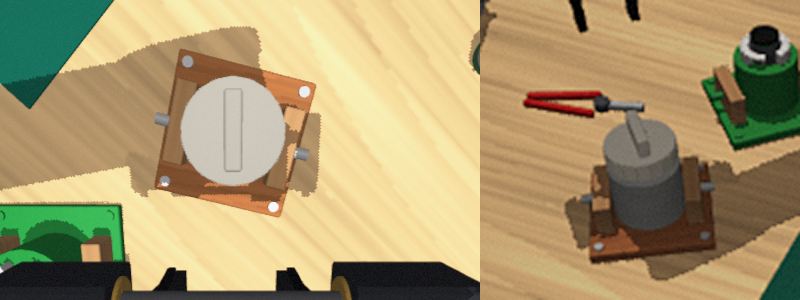

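The cap sits level on the tin, with its rib at (233,130) still at the locked angle and the gripper clear. Handing in.

```bash
python3 -c "
from bench import job
print(job.close_job())"
```

```text
the job is handed in; nothing more can be done
None
```

The cap is on the tin and locked: it held against a light upward pull and stayed level after release. However, an overshoot while I was descending to grasp it gave a 134 N wrist-force reading, over the 120 N limit, so the attempt may be judged failed.

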